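Spoon two lapped seal inserts into the inspection rack

ROBOT

A 7-joint arm with a two-finger parallel gripper is mounted at the origin on the work surface. World frame = base frame: x ahead of the robot, y to its left, z up, the work surface at z = 0. Lengths are in m, angles in rad, forces in N, time in s.
With the tool pointing down it reaches from about 0.35 to 0.9 m from the base axis. Payload 7.2 kg.
Tool frame: the origin (TCP) lies midway between the tips of the shut fingers; the grasp point (between the pads) lies manip.pinch_z behind it (manip.pinch_z is the distance from the TCP to the grasp point, in m); z points along the fingers, y is the line along which they close (so a half turn about z gives the same grasp; the last joint's range is limited). The gripper opens to 88 mm and grips with 3 to 60 N. Pads are 20 mm wide; open, the fingers measure 115 mm over their backs; the gripper's body (75 mm by 178 mm) begins 61 mm behind the grasp point.
Start: joints at [-0.068, 0.411, -0.013, 1.596, 0.006, 1.134, -0.082], TCP at [0.625, -0, 0.223] pointing down, gripper open.
Joint ranges: [-2.95, 2.95], [-0.29, 1.99], [-1.47, 1.44], [0.14, 2.54], [-1.03, 4.17], [0.13, 1.85], [-2.86, 2.86]. Speed limits (rad/s): [2.39, 2.39, 3.01, 3.01, 3.14, 3.14, 3.14].

INTERFACE

Orientations are given as a unit quaternion [x, y, z, w].
In Python, from cell import manip, claw, solve_ik, imaging gives the robot as it stands. Calls block until the motion is done:
- manip.movep(position, orientation): joint-space move of the TCP to a pose.
- manip.movel(position, orientation=None, v=0.15, force_limit=None): straight line of the TCP; orientation=None keeps the orientation; v is the mean speed in m/s. With force_limit (N) it stops when the force on the tool has changed by that much, and returns True; else False.
- manip.move_j(angles): joint-space move.
- claw.release() and claw.grasp(strength=None): open the fingers fully, or close them until they stop; strength is the grip in N (None keeps the last).
- manip.hold(seconds).
- solve_ik(position, orientation): joint angles nearest the present ones, or None.
- imaging.read_camera(name): name is "scene" or "side" or "wrist"; returns the picture (400x640x3 uint8, red, green, blue); there is no depth.
- imaging.camera_params(name): a dict with "fx", "fy", "cx", "cy" (pixels), "k1" (the pictures are not rectified: a ray, as slopes to the right and down, at radius r is drawn at 1 + k1 r^2 times it, then the intrinsics apply), "world_from_camera" (4x4, takes a point from camera to world coordinates). Camera axes: x right, y up, looking along -z (the intrinsics and any distortion apply to the point x, -y, -z); pixel columns grow to the right and rows downward; lengths in m; the calibration is good to about 2 mm. A picture is of the moment at which its call begins: read the wrist's pose just before it. camera_params takes no time and is no camera call; for the wrist camera it gives the pose at the moment of the call.
A pose or a line that the arm cannot do raises manip.Unreachable and nothing moves.
- manip.sign_off(): hands the job in; it is judged then, once.
Readings, each from a call of its own:
- manip.get_time_s(): time.
- manip.get_q(): joint angles.
- manip.get_dq(): joint speeds.
- manip.get_tau(): joint torques, N m.
- manip.get_position(): TCP position.
- manip.get_ee_rot(): TCP orientation.
- manip.get_contact_force(): force on the tool from outside, world axes, zero at the start.
- manip.get_ft_torque(): the same for the moment, N m.
- manip.get_width(): opening from 0.0 (shut) to 1.0 (fully open).
- manip.get_grasp_force(): force on a finger pad.
Only numpy, scipy, OpenCV 4.12 (cv2) and the standard library are available. Lean on these libraries where they do the work, as an engineer would, in place of code of your own. Each camera call takes 0.05 s, during which the arm holds its last target. There are 200 camera calls.

TASK

Take the single-pocket spoon from its rubber mat and use it to scoop the two flat stainless seal inserts, one at a time, out of the three-bay carrier and set one centred and flat in each bay of the two-bay inspection rack. Their lapped faces are delicate: never touch an insert with the gripper or drop one onto the bench. Leave the stepped nylon cap standing in its carrier bay and the other things on the bench where they are, and at the end lay the spoon flat back on the middle of its mat.

Things in the scene. Friction and masses are not known exactly. Their poses are not given: they have to be found in the camera images.
- spoon_grip (a point): Centre of the spoon's grey plastic grip, an upright block 56 mm long (spoon x), 14 mm wide (spoon y, pinch it this way from above); its top is 17 mm above this point, the spoon's underside 28 mm below. A steel foot 64 x 30 mm, 4 mm thick, lies under it and keeps the spoon standing. x runs along the spoon from grip to pocket, z up.
- spoon_pocket (a point): Centre of the pocket's floor (upper face), 100 mm ahead of the grip centre along spoon x, 3 mm above the spoon's underside. A steel strip 20 mm wide with a curved lip 4 mm high in front and behind, 46 mm apart inside (one 40 mm insert with 3 mm play each way), 52 mm outside; 20 mm wide over the lips too. Open at the sides, which an insert overhangs.
- spoon_middle (a point): Point on the spoon's underside midway along its length, 48 mm ahead of the grip centre; axes as the grip's.
- spoon: The whole spoon, 160 mm long, about 0.14 kg; origin on the underside straight below the grip centre; axes as the grip's. A level neck 12 mm wide, 3 mm thick, flush with the underside, joins grip and pocket.
- spoon_mat: Fixed flat black rubber mat, 240 x 100 mm (its x, y), 3 mm thick, origin at the centre of its underside on the bench. The spoon starts on it with its middle near the mat's centre, pointing roughly along mat x.
- carrier: Fixed black rack, three bays side by side at its y -60, 0, +60 mm; 60 mm deep (x), 188 mm wide, origin at the centre of its underside. Each bay is a 28 mm wide slot along x, open at the front (-x, robot side), top and back, between ledges 45 mm above the bench; slot floor at 6 mm. Parts bridge the slot: the spoon's pocket passes under them from the front and lifts them.
- inspection_rack: Fixed grey rack built like the carrier, with two bays (y -30 and +30 mm), 128 mm wide; same ledges, slots and open front (-x); starts empty. Origin at the centre of its underside. On both racks ribs 6 mm high stand on the ledges midway between bays, at both ends and along the back edge (25 mm behind the bay centres); none at the front.
- inspection_rack_bay0 (a point): Centre of one bay of the inspection rack at ledge-top height (45 mm above the bench), where the middle of an insert's underside belongs. Axes as the rack's.
- inspection_rack_bay1 (a point): The same for the other bay.
- insert_a_centre (a point): Centre (half-way up) of a stainless seal insert: a flat disc 40 mm in diameter, 8 mm thick, edge of the upper face bevelled, about 70 g. Lies flat over any one of the carrier's bays, its underside at ledge height.
- insert_b_centre (a point): The other insert, identical.
- insert_a: Insert a; origin at the centre of its underside.
- insert_b: Insert b; origin at the centre of its underside.
- cap_centre (a point): Centre (half-way up) of the white nylon protective cap: stepped, 38 mm diameter for its lower 10 mm, 28 mm above, 26 mm tall, 30 g. Stands in the remaining carrier bay.
- lap_sleeve_centre (a point): Centre of the copper lap sleeve, 36 mm diameter, 50 mm tall, standing beyond the racks; a bystander.
- drift_punch: Blue steel drift punch lying to the robot's right, about 120 mm long and 12 mm thick; a bystander.
- wrench: Open-ended steel wrench lying flat to the robot's left; a bystander.
There are look-alikes about, which are no part of the job. Leave any pink or purple look-alike of the insert_a alone.

How it is judged:
On the way, in this order (a step that is already met when the one before it is completed fails the run):
1. One insert lies in the spoon's pocket, lifted clear of the carrier (((horizontal distance between insert_a_centre and spoon_pocket below 0.008 m and distance between insert_a_centre and spoon_pocket below 0.013 m and contact force between insert_a and spoon above 0.2 N and height (world z) of insert_a_centre above 0.062 m and angle between insert_a_centre's own z axis and vertical below 0.25 rad) or (horizontal distance between insert_b_centre and spoon_pocket below 0.008 m and distance between insert_b_centre and spoon_pocket below 0.013 m and contact force between insert_b and spoon above 0.2 N and height (world z) of insert_b_centre above 0.062 m and angle between insert_b_centre's own z axis and vertical below 0.25 rad))), for 0.2 s.
2. One insert lies flat on the ledges of an inspection-rack bay, clear of the spoon ((((horizontal distance between insert_a_centre and inspection_rack_bay0 below 0.008 m and height (world z) of insert_a_centre between 0.045 and 0.053 m and angle between insert_a_centre's own z axis and vertical below 0.1 rad and contact force between insert_a and spoon below 0.05 N) or (horizontal distance between insert_a_centre and inspection_rack_bay1 below 0.008 m and height (world z) of insert_a_centre between 0.045 and 0.053 m and angle between insert_a_centre's own z axis and vertical below 0.1 rad and contact force between insert_a and spoon below 0.05 N)) or ((horizontal distance between insert_b_centre and inspection_rack_bay0 below 0.008 m and height (world z) of insert_b_centre between 0.045 and 0.053 m and angle between insert_b_centre's own z axis and vertical below 0.1 rad and contact force between insert_b and spoon below 0.05 N) or (horizontal distance between insert_b_centre and inspection_rack_bay1 below 0.008 m and height (world z) of insert_b_centre between 0.045 and 0.053 m and angle between insert_b_centre's own z axis and vertical below 0.1 rad and contact force between insert_b and spoon below 0.05 N)))), for 0.2 s.
3. With the first insert in its inspection bay, the other lies in the spoon's pocket, lifted clear of the carrier (((((horizontal distance between insert_a_centre and inspection_rack_bay0 below 0.008 m and height (world z) of insert_a_centre between 0.045 and 0.053 m and angle between insert_a_centre's own z axis and vertical below 0.1 rad and contact force between insert_a and spoon below 0.05 N) or (horizontal distance between insert_a_centre and inspection_rack_bay1 below 0.008 m and height (world z) of insert_a_centre between 0.045 and 0.053 m and angle between insert_a_centre's own z axis and vertical below 0.1 rad and contact force between insert_a and spoon below 0.05 N)) and (horizontal distance between insert_b_centre and spoon_pocket below 0.008 m and distance between insert_b_centre and spoon_pocket below 0.013 m and contact force between insert_b and spoon above 0.2 N and height (world z) of insert_b_centre above 0.062 m and angle between insert_b_centre's own z axis and vertical below 0.25 rad)) or (((horizontal distance between insert_b_centre and inspection_rack_bay0 below 0.008 m and height (world z) of insert_b_centre between 0.045 and 0.053 m and angle between insert_b_centre's own z axis and vertical below 0.1 rad and contact force between insert_b and spoon below 0.05 N) or (horizontal distance between insert_b_centre and inspection_rack_bay1 below 0.008 m and height (world z) of insert_b_centre between 0.045 and 0.053 m and angle between insert_b_centre's own z axis and vertical below 0.1 rad and contact force between insert_b and spoon below 0.05 N)) and (horizontal distance between insert_a_centre and spoon_pocket below 0.008 m and distance between insert_a_centre and spoon_pocket below 0.013 m and contact force between insert_a and spoon above 0.2 N and height (world z) of insert_a_centre above 0.062 m and angle between insert_a_centre's own z axis and vertical below 0.25 rad)))), for 0.2 s.
At the end, for the whole second after the job is handed in: Each inspection bay holds one insert, flat (0.1 rad), within 8 mm of its centre, clear of the spoon; the spoon lies flat on its mat, its middle within 50 mm of the mat's centre; the cap stands upright within 10 mm of its start; all at rest ((((horizontal distance between insert_a_centre and inspection_rack_bay0 below 0.008 m and height (world z) of insert_a_centre between 0.045 and 0.053 m and angle between insert_a_centre's own z axis and vertical below 0.1 rad and contact force between insert_a and spoon below 0.05 N) and (horizontal distance between insert_b_centre and inspection_rack_bay1 below 0.008 m and height (world z) of insert_b_centre between 0.045 and 0.053 m and angle between insert_b_centre's own z axis and vertical below 0.1 rad and contact force between insert_b and spoon below 0.05 N)) or ((horizontal distance between insert_a_centre and inspection_rack_bay1 below 0.008 m and height (world z) of insert_a_centre between 0.045 and 0.053 m and angle between insert_a_centre's own z axis and vertical below 0.1 rad and contact force between insert_a and spoon below 0.05 N) and (horizontal distance between insert_b_centre and inspection_rack_bay0 below 0.008 m and height (world z) of insert_b_centre between 0.045 and 0.053 m and angle between insert_b_centre's own z axis and vertical below 0.1 rad and contact force between insert_b and spoon below 0.05 N))) and horizontal distance between spoon_middle and spoon_mat below 0.05 m and height (world z) of spoon_middle below 0.008 m and angle between spoon_middle's own z axis and vertical below 0.12 rad and distance of cap_centre from where it was at the start of the episode below 0.01 m and angle between cap_centre's own z axis and vertical below 0.1 rad and linear speed of each of insert_a, insert_b, spoon below 0.02 m/s); the robot touches nothing.
It fails at once if The gripper touched an insert (contact force between any of the fingers, the arm and insert_a above 0.3 N or contact force between any of the fingers, the arm and insert_b above 0.3 N).
It fails at once if An insert fell off a rack or the spoon (height (world z) of any of insert_a_centre, insert_b_centre below 0.035 m or angle between any of insert_a_centre, insert_b_centre's own z axis and vertical above 0.7 rad).
It fails at once if The cap or a bystander was knocked away (distance of any of lap_sleeve_centre, drift_punch, wrench from where it was at the start of the episode above 0.03 m or distance of cap_centre from where it was at the start of the episode above 0.02 m).
It also fails if it takes over 69 s, if anything falls off the work surface, if the arm or the gripper's body presses on something with over 40 N, if the wrist force passes 120 N, or if a joint passes its speed limit or range.

## Working session

There is one attempt and no reset: what is moved stays moved. The work goes in short steps, each a Python script; the robot and the scene stay as the last script left them, time stands still between calls to the robot, and variables do not carry over. Pictures are saved under pics/ and viewed, at most 13 in all, crops included, and the job is handed in when it is done.

```bash
mkdir -p pics; ls; python3 - <<'E'
from cell import manip, claw, solve_ik, imaging
import cv2, numpy as np
for n in ("scene","side","wrist"):
    p=imaging.camera_params(n); im=imaging.read_camera(n)
    cv2.imwrite(f"pics/{n}0.png",im[:,:,::-1]); print(n,{k:np.round(v,4).tolist() for k,v in p.items()})
print(manip.pinch_z,manip.get_ee_rot(),manip.get_time_s())
E
```

```text
pics
scene {'fx': 395.5564, 'fy': 395.5564, 'cx': 315.7807, 'cy': 197.117, 'k1': -0.0516, 'world_from_camera': [[-0.5, -0.5472, 0.6713, 1.2801], [0.8659, -0.302, 0.3987, 0.4421], [-0.0154, 0.7806, 0.6248, 0.7052], [0.0, 0.0, 0.0, 1.0]]}
side {'fx': 370.733, 'fy': 370.733, 'cx': 319.1135, 'cy': 200.5571, 'k1': -0.0522, 'world_from_camera': [[-0.7882, 0.2639, -0.5559, 0.0649], [-0.6152, -0.3634, 0.6997, 0.6751], [-0.0174, 0.8935, 0.4488, 0.5187], [0.0, 0.0, 0.0, 1.0]]}
wrist {'fx': 330.4159, 'fy': 330.4159, 'cx': 317.7593, 'cy': 199.9606, 'k1': -0.0645, 'world_from_camera': [[1.0, -0.0011, 0.0008, 0.6253], [0.0008, 0.9664, 0.2571, 0.0693], [-0.001, -0.2571, 0.9664, 0.3847], [0.0, 0.0, 0.0, 1.0]]}
0.0187 [ 7.07094986e-01  7.07118321e-01 -4.50618768e-04 -3.96914998e-04] 0.15
```

View pics/scene0.png

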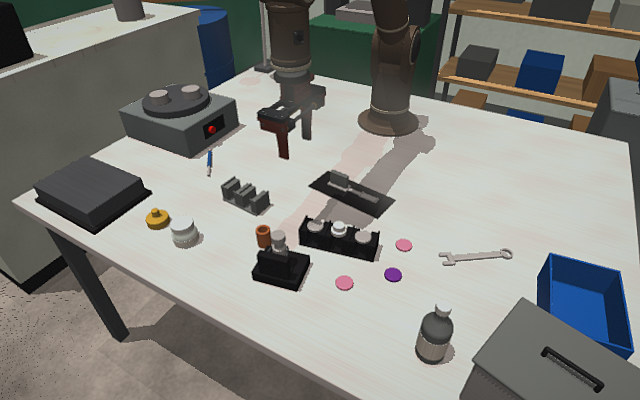

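View pics/side0.png

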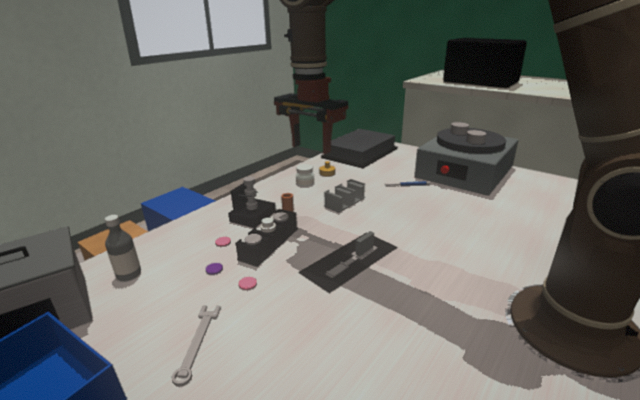

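View pics/wrist0.png

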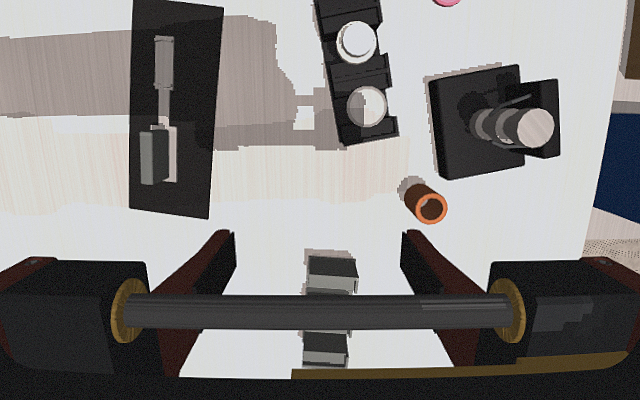

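The scene shows the black mat with the spoon at scene (350,190), grip at the far end. The three-bay carrier has inserts at scene (316,225) and (363,236) and the cap at (339,228). The grey rack is at (245,195). The pink and purple discs at (403,245), (344,283) and (393,275) lie on the bench and are look-alikes, as are the metal discs on the grey machine (190,92). The inserts are the two steel discs on the carrier. I'll take close views with the wrist camera.

```bash
cat > h.py <<'E'
from cell import manip, claw, solve_ik, imaging
import cv2, numpy as np
from scipy.spatial.transform import Rotation as R
def down(yaw):  # tool x axis heading (spoon direction); z down, y = closing
    c,s=np.cos(yaw),np.sin(yaw)
    return R.from_matrix(np.array([[c,s,0],[s,-c,0],[0,0,-1]])).as_quat()
def shot(name,cam="wrist"):
    p=imaging.camera_params(cam); im=imaging.read_camera(cam)
    cv2.imwrite(f"pics/{name}.png",im[:,:,::-1]); np.savez(f"pics/{name}.npz",**p); return im,p
def ray(p,uv,z):
    uv=np.atleast_2d(uv).astype(float)
    K=np.array([[p["fx"],0,p["cx"]],[0,p["fy"],p["cy"]],[0,0,1]],float)
    n=cv2.undistortPoints(uv[:,None],K,np.array([float(p["k1"]),0,0,0]))[:,0]
    T=np.array(p["world_from_camera"]); d=np.c_[n[:,0],-n[:,1],-np.ones(len(n))]@T[:3,:3].T; o=T[:3,3]
    return o+d*((z-o[2])/d[:,2])[:,None]
E
python3 - <<'E'
from h import *
manip.movep([.63,.07,.27],down(np.pi/2)); shot("w1"); print(manip.get_time_s())
manip.movep([.60,-.21,.27],down(np.pi/2)); shot("w2"); print(manip.get_time_s(),manip.get_q())
E
```

```text
0.6333
1.775 [ 0.21352801  0.39530865  0.061665    1.50948999 -0.02632463  1.23791308
  0.28181308]
```

View pics/w1.png

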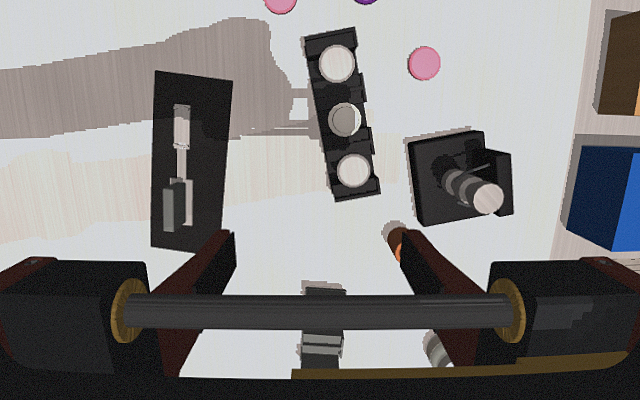

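View pics/w2.png

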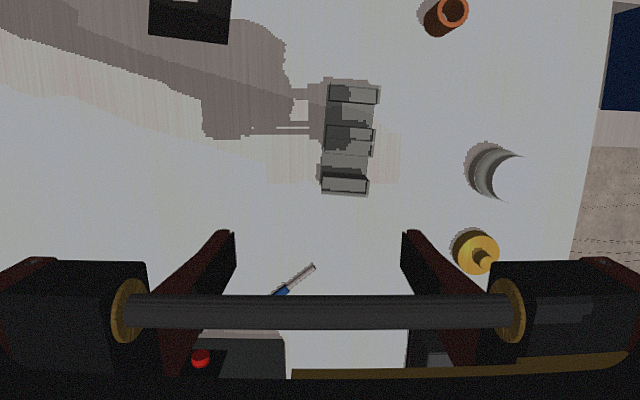

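Wrist view 1 shows the carrier with bright steel discs at (337,63) and (353,170) and the stepped white cap at (345,120). The spoon has its pocket at about (181,125) and its grip at (175,205). View 2 shows the rack centred near (347,137), with slots at about (350,110) and (345,160). Next is one close crop to check the choice, plus a segmentation.

```bash
python3 - <<'E'
from h import *
a=cv2.imread("pics/w1.png"); b=cv2.imread("pics/w2.png")
c=np.zeros((200,300,3),np.uint8)
c[:,:115]=a[15:215,285:400]; c[:,115:220]=a[60:260,140:245]; c[:135,220:]=b[70:205,310:390]
cv2.imwrite("pics/c1.png",cv2.resize(c,None,fx=2.6,fy=2.6,interpolation=cv2.INTER_CUBIC))
p1=dict(np.load("pics/w1.npz")); p2=dict(np.load("pics/w2.npz"))
g=cv2.cvtColor(a,cv2.COLOR_BGR2GRAY)
def comps(mask,lo,off,tag,p,z):
    n,l,s,ce=cv2.connectedComponentsWithStats(mask.astype(np.uint8))
    for i in range(1,n):
        if s[i,4]>lo:
            cn=cv2.findContours((l==i).astype(np.uint8),0,2)[0]; cn=max(cn,key=cv2.contourArea)
            h=cv2.convexHull(cn); r=cv2.minAreaRect(h); w=ray(p,np.array(cv2.boxPoints(r))+off,z)
            print(tag,s[i],np.round(ce[i]+off,1),"world",np.round(ray(p,ce[i]+off,z)[0],4),"rect",np.round(w[:,:2],4).tolist())
# carrier dark
m=(g<75)[0:230,290:400]; comps(m,800,np.array([290,0]),"dark",p1,.051)
m=(g<75)[50:260,140:245]; comps(m,800,np.array([140,50]),"mat",p1,.003)
for (u,v) in ((337,63),(353,170),(345,120)):
    k=(g>150)[v-28:v+28,u-23:u+23]; comps(k,60,np.array([u-23,v-28]),"bright",p1,.053)
hsv=cv2.cvtColor(b,cv2.COLOR_BGR2GRAY); print(hsv[60:205:6,345],hsv[110,300:400:5],hsv[135,300:400:5])
E
```

```text
dark [  14   27   77  175 5314] [340.3 112.8] world [0.6561 0.1405 0.051 ] rect [[0.6136, 0.222], [0.6691, 0.231], [0.7075, 0.047], [0.6457, 0.0362]]
mat [   11    20    85   190 11652] [191.8 163.9] world [0.4646 0.0752 0.003 ] rect [[0.4221, 0.1939], [0.5284, 0.1922], [0.5137, -0.061], [0.3909, -0.0625]]
bright [ 41   0   5  38 108] [357.9  52. ] world [0.6738 0.2048 0.053 ] rect [[0.6703, 0.222], [0.6746, 0.2221], [0.6756, 0.1841], [0.6712, 0.1841]]
bright [   5   10   36   37 1012] [336.7  63.2] world [0.6512 0.1931 0.053 ] rect [[0.6319, 0.2116], [0.6695, 0.2119], [0.6704, 0.1747], [0.632, 0.1744]]
bright [42  0  4 33 74] [374.2 158.3] world [0.6961 0.0896 0.053 ] rect [[0.6928, 0.1083], [0.6963, 0.1083], [0.6979, 0.0712], [0.6944, 0.0712]]
bright [  8  13  32  31 744] [353.9 170.5] world [0.6731 0.0752 0.053 ] rect [[0.6549, 0.0579], [0.6542, 0.0932], [0.69, 0.0934], [0.6914, 0.058]]
bright [42  0  4 35 75] [366.2 108.2] world [0.6848 0.1457 0.053 ] rect [[0.6818, 0.1631], [0.6851, 0.1631], [0.6864, 0.1262], [0.683, 0.1262]]
bright [ 11  11  28  32 201] [352.2 115. ] world [0.6693 0.1382 0.053 ] rect [[0.6475, 0.147], [0.665, 0.1585], [0.6866, 0.1286], [0.6689, 0.1166]]
[164 161 165 153 117  72  63  44 107 104  54  35  61  53  59  80 105 104
  54  37 109 108  71 162 164] [155 163 100 102  97  70  63  61  62 105 106 104 112 115 112 164 161 163
 162 164] [167 169  96 101  99  36  59  61  60  62 108 109 106 111  51 121 156 162
 157 158]
```

View pics/c1.png

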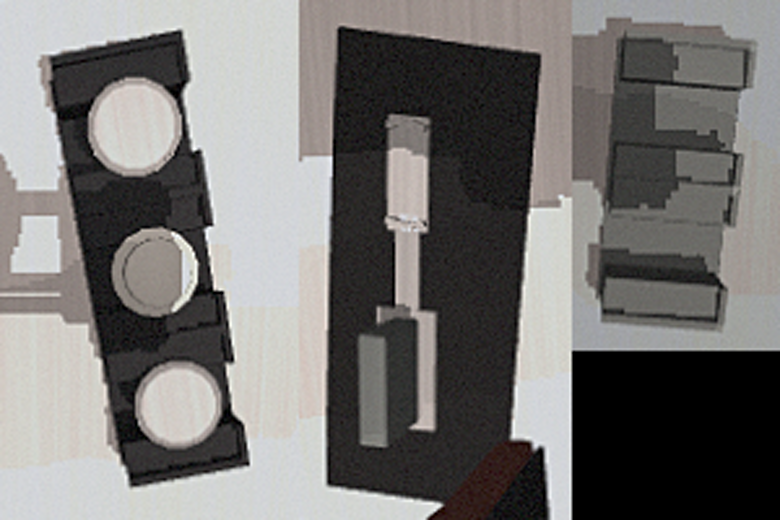

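The crop confirms that both steel discs bridge the outer carrier bays, with the cap in the middle. They lie 119.9 mm apart against an expected 120, and no pink or purple disc is on the carrier. Next I measure the spoon and rack from pixel points in the crop.

```bash
python3 - <<'E'
from h import *
p1=dict(np.load("pics/w1.npz")); p2=dict(np.load("pics/w2.npz"))
S=lambda x,y:(140+(x-299)/2.6-.3,60+y/2.6-.3); K=lambda x,y:(310+(x-572)/2.6-.3,70+y/2.6-.3)
t=lambda n,v:print(n,np.round(v,4).tolist())
t("griptop",ray(p1,[S(358,335),S(385,332),S(385,445),S(360,443)],.048)[:,:2]); 
t("gripc",ray(p1,[S(372,389)],.048))
t("lips",ray(p1,[S(388,117),S(430,117),S(428,229),S(386,227)],.008)[:,:2])
t("foot",ray(p1,[S(377,308),S(436,310),S(435,430)],.007)[:,:2])
t("mat",ray(p1,[S(340,27),S(540,53),S(328,485)],.003)[:,:2])
t("rack",ray(p2,[K(620,38),K(757,40),K(720,322),K(602,315)],.051)[:,:2])
E
```

```text
griptop [[0.4427, 0.0521], [0.4557, 0.0535], [0.4495, -0.0023], [0.4372, -0.0014]]
gripc [[0.4464, 0.0258, 0.048]]
lips [[0.4499, 0.1511], [0.4706, 0.1508], [0.465, 0.0969], [0.4438, 0.0981]]
foot [[0.4343, 0.0568], [0.465, 0.0557], [0.4583, -0.0089]]
mat [[0.4278, 0.1937], [0.5246, 0.1803], [0.3934, -0.0426]]
rack [[0.6124, -0.1083], [0.6706, -0.1087], [0.6594, -0.2321], [0.6053, -0.2289]]
```

```bash
python3 - <<'E'
from h import *
q=down(1.463)
manip.movep([.4464,.0258,.12],q); manip.movel([.4464,.0258,.0145],q,v=.12,force_limit=15)
claw.grasp(50); print(manip.get_width(),manip.get_grasp_force(),manip.get_position(),manip.get_time_s())
manip.movel([.4464,.0258,.12],v=.12)
print(manip.get_position(),manip.get_contact_force(),manip.get_width())
shot("w3"); print(manip.get_time_s())
E
```

```text
0.15849494828460722 49.99148905277252 [0.44625981 0.02582    0.01445734] 5.15
[0.44592879 0.02574246 0.11946215] [-0.15536117  0.30303192 -0.53918176] 0.15565525573662736
6.2333
```

View pics/w3.png

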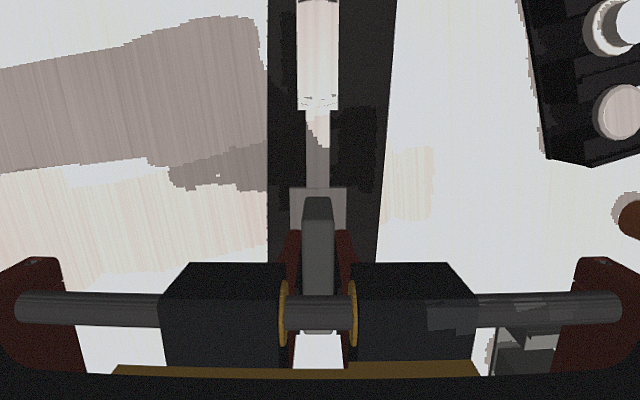

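```bash
python3 - <<'E'
from h import *
p=dict(np.load("pics/w3.npz")); g=cv2.cvtColor(cv2.imread("pics/w3.png"),cv2.COLOR_BGR2GRAY)
print(g[100,285:350].tolist()); print(g[20,285:350].tolist()); print(g[85:120,301].tolist(),g[85:120,334].tolist()); print(g[:8,310:330:5].tolist())
tcp=np.array([.44593,.02574,.1195]); c,s=np.cos(1.463),np.sin(1.463)
def tool(uv,z):
    d=ray(p,uv,z)-tcp; return np.round(np.c_[d[:,0]*c+d[:,1]*s,-d[:,0]*s+d[:,1]*c]*1000,1).tolist()
print(manip.get_position(),R.from_quat(manip.get_ee_rot()).as_matrix().round(4).tolist())
print(tool([(297,109),(338,109)],.110),tool([(297,20),(338,20)],.111),tool([(297,100),(338,100)],.113))
E
```

```text
[34, 25, 22, 29, 16, 15, 29, 24, 31, 22, 23, 15, 102, 193, 219, 212, 209, 211, 212, 210, 209, 208, 206, 211, 212, 212, 214, 213, 213, 212, 210, 212, 211, 210, 209, 208, 211, 213, 216, 212, 214, 210, 212, 211, 208, 211, 207, 214, 210, 211, 215, 219, 189, 65, 19, 39, 40, 36, 39, 35, 39, 36, 38, 40, 42]
[30, 24, 29, 38, 29, 18, 30, 25, 34, 23, 3, 122, 220, 205, 205, 201, 199, 201, 201, 195, 195, 198, 200, 205, 203, 205, 200, 202, 202, 199, 198, 195, 199, 202, 203, 204, 203, 203, 204, 210, 202, 205, 204, 201, 205, 200, 201, 194, 199, 204, 201, 204, 211, 207, 12, 34, 41, 35, 39, 35, 42, 40, 41, 42, 47]
[210, 211, 208, 210, 207, 212, 206, 209, 208, 211, 208, 210, 215, 210, 210, 209, 211, 211, 142, 207, 199, 211, 209, 219, 234, 55, 14, 26, 31, 31, 39, 17, 32, 25, 26] [212, 207, 212, 212, 214, 208, 211, 215, 221, 143, 124, 166, 216, 213, 212, 211, 215, 214, 171, 210, 214, 213, 211, 215, 230, 62, 23, 32, 35, 32, 34, 39, 37, 34, 29]
[[155, 176, 190, 175], [200, 184, 201, 207], [202, 195, 203, 205], [202, 195, 200, 201], [201, 194, 200, 201], [202, 195, 203, 205], [201, 197, 205, 202], [203, 196, 200, 202]]
[0.44584172 0.02572806 0.11929036] [[0.1075, 0.9942, -0.0014], [0.9942, -0.1075, -0.0002], [-0.0004, -0.0014, -1.0]]
[[71.1, 9.9], [71.1, -10.9]] [[112.6, 9.3], [112.6, -10.2]] [[75.4, 9.6], [75.4, -10.6]]
```

Pocket in hand at about 97.5 mm ahead of the TCP, laterally within 0.5 mm. Next I re-measure the inserts and rack from the working yaw, with the spoon in view, so that calibration bias cancels.

```bash
python3 - <<'E'
from h import *
manip.movep([.55,.02,.22],down(.184)); manip.hold(.3)
tcp=manip.get_position(); a,p=shot("w4"); print(tcp,manip.get_time_s())
g=cv2.cvtColor(a,cv2.COLOR_RGB2GRAY)
n,l,s,ce=cv2.connectedComponentsWithStats(((g>150)&(g<255)).astype(np.uint8)[:230])
for i in range(1,n):
    w=ray(p,ce[i],.053)[0]
    if 400<s[i,4]<3000: print(s[i],ce[i].round(1),w.round(4))
# px of previous guesses
T=np.linalg.inv(p["world_from_camera"])
def proj(P):
    c=T[:3,:3]@P+T[:3,3]; x,y=c[0]/-c[2],-c[1]/-c[2]; k=1+p["k1"]*(x*x+y*y); return p["fx"]*x*k+p["cx"],p["fy"]*y*k+p["cy"]
for P in ((.6512,.1931,.053),(.6731,.0752,.053),(.636,-.17,.051)): print(np.round(proj(np.array(P)),1))
x=int(proj(np.array((.636,-.17,.051)))[0]); print(x)
cv2.imwrite("pics/c2.png",cv2.resize(a[40:240,max(0,x-70):x+80,::-1],None,fx=3,fy=3,interpolation=cv2.INTER_CUBIC)); print(max(0,x-70))
E
```

```text
[0.54973725 0.0199115  0.21979191] 7.6583
[156.5  47.9]
[282.8  45.7]
[516.7 135.6]
516
446
```

View pics/c2.png

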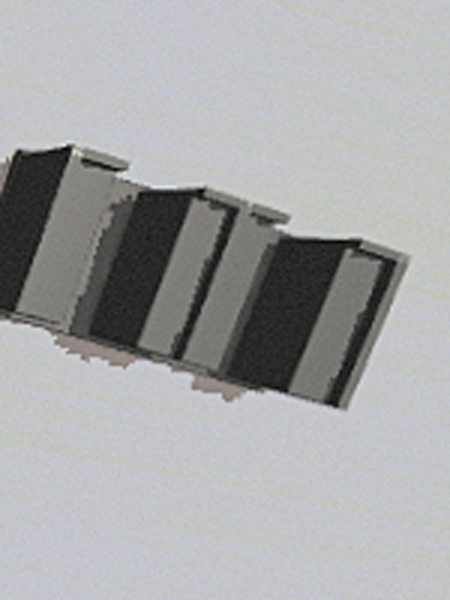

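The crop shows the grey rack seen obliquely from above, with slots at about crop (50,240), (140,270) and (300,310). It is too oblique for a final fit, so I'll measure it again at the working yaw. First I extract the inserts.

```bash
python3 - <<'E'
from h import *
a=cv2.imread("pics/w4.png"); p=dict(np.load("pics/w4.npz")); g=cv2.cvtColor(a,cv2.COLOR_BGR2GRAY)
print(g[48,125:190:2].tolist()); print(g[15:85:2,156].tolist()); print(g[46,250:300:2].tolist()); print(g[15:80:2,280].tolist())
gb=cv2.medianBlur(g,3)
for r in (gb[0:110,110:210],gb[0:110,235:335]):
    c=cv2.HoughCircles(cv2.resize(r,None,fx=4,fy=4,interpolation=cv2.INTER_CUBIC),cv2.HOUGH_GRADIENT,1,150,param1=120,param2=20,minRadius=60,maxRadius=100)
    print(None if c is None else c[0]/4)
E
```

```text
[33, 14, 14, 33, 28, 38, 46, 153, 166, 170, 173, 168, 169, 171, 170, 169, 170, 167, 167, 170, 170, 169, 173, 172, 187, 149, 154, 68, 34, 34, 28, 33, 41]
[196, 197, 194, 198, 199, 201, 147, 155, 173, 173, 165, 164, 170, 172, 167, 169, 172, 170, 168, 167, 170, 169, 171, 173, 169, 166, 148, 143, 10, 20, 18, 18, 19, 12, 17]
[39, 48, 26, 45, 48, 48, 106, 141, 189, 195, 186, 189, 189, 191, 190, 189, 191, 191, 194, 193, 198, 194, 196, 197, 198]
[195, 197, 196, 199, 202, 153, 149, 196, 193, 192, 190, 194, 191, 191, 189, 191, 193, 189, 189, 194, 188, 195, 198, 193, 188, 159, 139, 34, 27, 24, 38, 33, 33]
[[48.625 51.375 19.275]]
[[49.375 46.875 22.3  ]]
```

Both insert centres repeat to within about 0.6 mm of the first measurement, so calibration bias is negligible. Now one rack view at the rack's yaw.

```bash
python3 - <<'E'
from h import *
manip.movep([.545,-.09,.2],down(-.06)); manip.hold(.2)
a,p=shot("w5"); print(manip.get_position(),manip.get_time_s())
T=np.linalg.inv(p["world_from_camera"]); c=T[:3,:3]@np.array((.636,-.17,.051))+T[:3,3]
u,v=int(p["fx"]*c[0]/-c[2]+p["cx"]),int(-p["fy"]*c[1]/-c[2]+p["cy"]); u0,v0=u-80,max(0,v-60); print(u0,v0)
cv2.imwrite("pics/c3.png",cv2.resize(a[v0:v0+120,u0:u0+160,::-1],None,fx=5,fy=5,interpolation=cv2.INTER_CUBIC))
E
```

```text
[ 0.54530415 -0.08874182  0.20010037] 8.4333
322 23
```

View pics/c3.png

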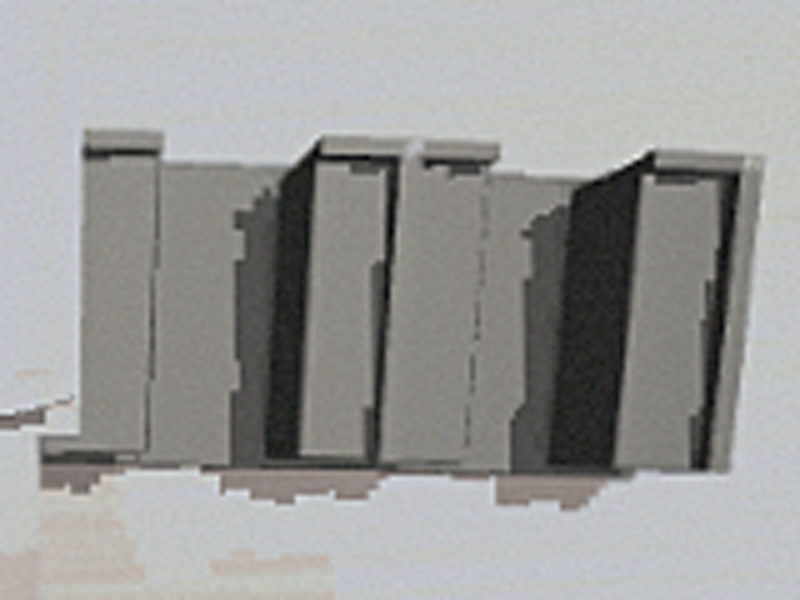

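```bash
python3 - <<'E'
from h import *
p=dict(np.load("pics/w5.npz")); C=lambda L:[(322+x/5-.4,23+y/5-.4) for x,y in L]
f=lambda L,z:ray(p,C(L),z)[:,:2]
l=f([(161,165),(148,450),(318,165),(301,455),(488,178),(467,460),(645,178),(614,460)],.045).reshape(4,2,2)
for e in l: print(e.round(4).tolist(),"yaw",np.arctan2(*(e[0]-e[1])[::-1]).round(4))
r=f([(765,156),(730,470),(85,130),(160,130),(498,143),(320,138)],.051); print("ribs",r.round(4).tolist(),np.linalg.norm(r[0]-r[1]))
fr=f([(225,467),(340,462),(430,462),(620,468)],.045); print("front",fr.round(4).tolist())
yaw=np.mean([np.arctan2(*(e[0]-e[1])[::-1]) for e in l]); print(yaw)
ax=np.array([np.cos(yaw),np.sin(yaw)]); ay=np.array([-ax[1],ax[0]])
print("lat",(l@ay).round(4).tolist(),"ribs",(r@ax).round(4),(r@ay).round(4),"front",(fr@ax).round(4))
E
```

```text
[[0.6644, -0.1287], [0.6141, -0.1245]] yaw -0.0824
[[0.663, -0.1571], [0.6117, -0.1532]] yaw -0.0765
[[0.6594, -0.1882], [0.6093, -0.1846]] yaw -0.0719
[[0.6583, -0.2172], [0.608, -0.2126]] yaw -0.0907
ribs [[0.6606, -0.2368], [0.6054, -0.2325], [0.67, -0.1148], [0.6693, -0.1281], [0.6645, -0.1882], [0.6666, -0.1563]] 0.05538232166827587
front [[0.6103, -0.1389], [0.6101, -0.1605], [0.6093, -0.1775], [0.6065, -0.2138]]
-0.08037051874793164
lat [[-0.0749, -0.0748], [-0.1034, -0.1036], [-0.1346, -0.135], [-0.1637, -0.1631]] ribs [0.6775 0.6221 0.6771 0.6774 0.6774 0.677 ] [-0.183  -0.1831 -0.0607 -0.0739 -0.1342 -0.1023] front [0.6195 0.621  0.6215 0.6217]
```

Rack: slot widths measure 28.6 and 28.7 mm, the slots are 60 mm apart, and yaw is -0.080. That matches the given sizes. Now the first scoop, insert B.

```bash
cat >> h.py <<'E'
PX,PY=.0973,-.0005
def tcp_for(P,yaw,z,back=0):
    ax=np.array([np.cos(yaw),np.sin(yaw)]); ay=np.array([-ax[1],ax[0]])
    t=np.array(P)-(PX+back)*ax-PY*ay; return [t[0],t[1],z]
CY,RY=.184,-.080
A=(.6512,.1928); B=(.6731,.0752); BAY_P=(.6397,-.1410); BAY_M=(.6349,-.2007)
def scoop(P):
    q=down(CY); Z=.0355
    manip.movep(tcp_for(P,CY,.14,.085),q)
    manip.movel(tcp_for(P,CY,Z,.085),q,v=.12)
    print("hit",manip.movel(tcp_for(P,CY,Z),q,v=.07,force_limit=8)); manip.hold(.2)
    print("err mm",np.round((manip.get_position()-np.array(tcp_for(P,CY,Z)))*1000,2),manip.get_contact_force())
def lift(P):
    q=down(CY)
    print("liftlim",manip.movel(tcp_for(P,CY,.105),q,v=.04,force_limit=10)); manip.hold(.3)
    print(manip.get_position(),manip.get_contact_force(),manip.get_time_s())
E
python3 - <<'E'
from h import *
scoop(B); shot("w6"); lift(B); shot("w7")
E
```

```text
hit False
err mm [-0.18 -0.06  0.09] [-0.15540391 -0.50872773 -1.6133892 ]
liftlim False
[0.57732416 0.05787391 0.10494161] [-0.17326206 -0.31149629 -1.10700416] 13.9167
```

```bash
python3 - <<'E'
from h import *
for n in ("w6","w7"):
    g=cv2.medianBlur(cv2.cvtColor(cv2.imread(f"pics/{n}.png"),cv2.COLOR_BGR2GRAY),3)
    for v in range(0,121,12): print(n,v,g[v,240:400:4].tolist())
E
```

```text
w6 0 [40, 40, 15, 44, 41, 44, 41, 43, 44, 45, 45, 16, 203, 198, 197, 129, 146, 148, 151, 153, 151, 154, 154, 146, 124, 200, 198, 14, 44, 46, 46, 48, 50, 46, 47, 45, 51, 14, 51, 49]
w6 12 [42, 40, 15, 43, 43, 45, 43, 45, 43, 45, 45, 151, 149, 170, 195, 195, 196, 196, 196, 197, 199, 198, 197, 197, 198, 192, 162, 160, 67, 50, 50, 49, 50, 50, 48, 49, 31, 19, 54, 53]
w6 24 [44, 44, 42, 43, 43, 42, 43, 41, 43, 151, 147, 195, 193, 195, 195, 197, 197, 198, 198, 199, 198, 198, 198, 198, 199, 198, 199, 199, 166, 161, 48, 49, 50, 48, 52, 50, 44, 17, 52, 49]
w6 36 [42, 46, 40, 29, 42, 42, 43, 44, 139, 143, 189, 190, 192, 191, 192, 194, 194, 195, 197, 197, 197, 196, 197, 198, 198, 197, 198, 197, 198, 180, 157, 47, 47, 50, 50, 49, 31, 22, 53, 52]
w6 48 [41, 43, 46, 26, 41, 44, 46, 42, 140, 176, 192, 194, 194, 195, 197, 196, 198, 198, 198, 197, 197, 197, 198, 197, 198, 198, 198, 199, 198, 199, 150, 132, 49, 50, 51, 52, 31, 15, 55, 50]
w6 60 [34, 42, 47, 21, 43, 43, 45, 45, 134, 139, 193, 192, 194, 196, 195, 197, 197, 196, 198, 198, 199, 198, 197, 198, 199, 199, 198, 199, 199, 163, 152, 44, 51, 52, 
[... 2387 characters left out ...]
0, 192, 191, 190, 190, 190, 190, 191, 191, 191, 192, 150, 141, 106, 49, 51, 48, 23, 53, 148, 190, 190, 190, 190, 188, 188]
w7 96 [100, 26, 39, 40, 41, 40, 39, 46, 29, 30, 27, 29, 31, 28, 24, 124, 117, 130, 133, 131, 134, 133, 133, 129, 189, 35, 51, 49, 49, 52, 50, 20, 52, 195, 190, 189, 190, 190, 191, 192]
w7 108 [39, 42, 34, 40, 38, 40, 40, 43, 47, 43, 42, 36, 28, 28, 24, 199, 200, 118, 119, 189, 194, 194, 192, 192, 195, 38, 48, 52, 50, 49, 51, 28, 50, 192, 191, 190, 189, 191, 188, 189]
w7 120 [132, 136, 113, 119, 115, 113, 114, 118, 116, 120, 121, 120, 120, 122, 119, 119, 121, 191, 188, 185, 190, 190, 189, 119, 119, 121, 123, 122, 136, 188, 185, 186, 190, 190, 190, 190, 191, 190, 191, 191]
```

```bash
python3 - <<'E'
from h import *
p=dict(np.load("pics/w7.npz")); g=cv2.medianBlur(cv2.cvtColor(cv2.imread("pics/w7.png"),cv2.COLOR_BGR2GRAY),3)
print(g[0:22,318].tolist()); print(g[86:114,312].tolist(),g[86:114,326].tolist()); print(g[54,270:290].tolist(),g[54,346:364].tolist())
tcp=manip.get_position(); c,s=np.cos(CY),np.sin(CY)
d=ray(p,[(318,14),(318,92),(281,54),(353,54)],.1045)-tcp; print(np.round(np.c_[d[:,0]*c+d[:,1]*s,-d[:,0]*s+d[:,1]*c]*1000,1).tolist())
E
```

```text
[116, 117, 169, 189, 190, 189, 189, 190, 190, 190, 179, 146, 146, 146, 148, 149, 170, 186, 189, 191, 191, 191]
[189, 188, 188, 190, 190, 180, 155, 133, 131, 132, 133, 130, 115, 115, 195, 195, 192, 192, 193, 193, 119, 116, 119, 148, 192, 191, 191, 191] [191, 190, 191, 191, 188, 157, 139, 136, 135, 136, 134, 118, 118, 195, 195, 193, 192, 192, 192, 167, 142, 186, 192, 192, 192, 192, 191, 191]
[43, 41, 41, 41, 48, 100, 133, 135, 135, 138, 147, 175, 187, 188, 186, 186, 185, 186, 186, 186] [192, 191, 191, 191, 191, 191, 191, 182, 157, 146, 146, 148, 146, 122, 51, 51, 51, 51]
[[114.2, -0.9], [79.9, -0.9], [97.0, 16.3], [97.0, -17.1]]
```

Insert centred in the pocket (97.0 mm, -0.4 mm in the tool frame). Now to the right-hand rack bay.

```bash
cat >> h.py <<'E'
def place(P):
    q=down(RY); p0=manip.get_position()
    manip.movel([p0[0]-.02,p0[1],.14],v=.08)
    manip.movel(tcp_for(P,RY,.14),q,v=.1)
    manip.movel(tcp_for(P,RY,.075),q,v=.08); manip.hold(.2)
    print("err",np.round((manip.get_position()-np.array(tcp_for(P,RY,.075)))*1000,2)); 
def lower(P):
    q=down(RY)
    hit=manip.movel(tcp_for(P,RY,.0355),q,v=.03,force_limit=6); print("low",hit,manip.get_position(),manip.get_contact_force())
    return hit
E
python3 - <<'E'
from h import *
place(BAY_M); shot("w8")
if not lower(BAY_M):
    shot("w9"); print("ret",manip.movel(tcp_for(BAY_M,RY,.0355,.085),down(RY),v=.08,force_limit=8))
    manip.movel(tcp_for(BAY_M,RY,.13,.085),v=.15); shot("w10")
print(manip.get_position(),manip.get_time_s())
a=[cv2.imread(f"pics/{n}.png")[:210,120:520] for n in("w9","w10")]
cv2.imwrite("pics/c4.png",cv2.resize(np.vstack(a),None,fx=1.4,fy=1.4))
E
```

```text
err [ 0.37 -0.08  0.54]
low False [ 0.53808505 -0.19247166  0.03569454] [-0.07590923  0.28656678 -0.17722922]
ret False
[ 0.45263535 -0.18531883  0.12908799] 22.0417
```

View pics/c4.png

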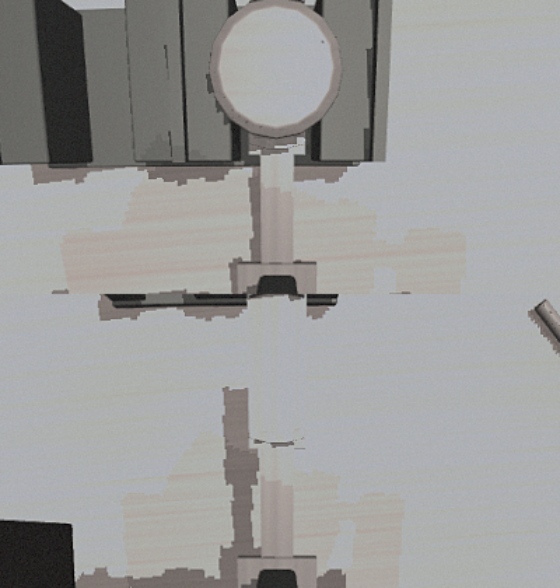

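The insert lies flat in the right-hand bay with the spoon centred in the slot: disc centre at crop (275,68), rack front edge at row 162, so about 29 mm against an expected 30. After withdrawal the pocket is empty. Now insert A.

```bash
python3 - <<'E'
from h import *
manip.movel([.44,-.10,.15],down(RY),v=.2)
scoop(A); lift(A); _,p=shot("w11")
g=cv2.medianBlur(cv2.cvtColor(cv2.imread("pics/w11.png"),cv2.COLOR_BGR2GRAY),3)
print(g[0:22,318].tolist()); print(g[86:114,326].tolist()); print(g[54,270:290].tolist(),g[54,346:364].tolist())
E
```

```text
hit False
err mm [-0.21  0.01  0.09] [-0.32749645 -1.04254531 -1.69908133]
liftlim False
[0.55543601 0.17547462 0.10494588] [ 0.61313692  1.1217968  -1.84095795] 28.4333
[139, 187, 190, 190, 190, 189, 189, 189, 189, 184, 144, 144, 147, 148, 149, 164, 186, 190, 191, 192, 191, 191]
[191, 192, 192, 184, 155, 140, 136, 136, 136, 134, 115, 115, 194, 197, 195, 191, 191, 194, 194, 194, 192, 194, 192, 192, 192, 193, 192, 191]
[42, 43, 39, 39, 69, 134, 136, 135, 137, 141, 163, 186, 187, 187, 188, 187, 187, 186, 186, 187] [191, 191, 191, 192, 192, 192, 192, 169, 151, 146, 148, 147, 143, 72, 31, 31, 40, 53]
```

Same pocket fit as the first. I place it in the left bay, then put the spoon back.

```bash
python3 - <<'E'
from h import *
place(BAY_P)
if not lower(BAY_P):
    shot("w12"); print("ret",manip.movel(tcp_for(BAY_P,RY,.0355,.085),down(RY),v=.08,force_limit=8))
    manip.movel(tcp_for(BAY_P,RY,.13,.085),v=.15)
print(manip.get_position(),manip.get_time_s())
g=[cv2.medianBlur(cv2.imread(f"pics/{n}.png",0),3) for n in("w9","w12")]
for x in g: print(x[45,265:371:3].tolist(), x[0:135:4,318].tolist())
E
```

```text
err [ 0.35 -0.03  0.54]
low False [ 0.54291045 -0.13276272  0.03570865] [ 0.29735733 -0.22944052 -0.7818499 ]
ret False
[ 0.45761144 -0.12572851  0.1293864 ] 37.0333
[118, 118, 124, 126, 174, 173, 174, 174, 174, 175, 175, 176, 176, 176, 175, 176, 176, 177, 176, 176, 176, 176, 178, 176, 176, 177, 177, 177, 176, 178, 178, 145, 136, 124, 124, 124] [136, 153, 176, 176, 175, 175, 177, 175, 176, 176, 177, 177, 177, 177, 175, 177, 177, 177, 176, 178, 176, 175, 178, 127, 119, 109, 191, 107, 176, 173, 174, 173, 174, 171]
[114, 114, 124, 131, 170, 171, 171, 172, 173, 174, 174, 176, 175, 175, 175, 176, 176, 176, 174, 175, 176, 174, 175, 174, 175, 176, 175, 175, 175, 175, 176, 139, 134, 119, 122, 122] [136, 174, 175, 174, 174, 174, 175, 174, 175, 175, 173, 175, 175, 175, 175, 175, 175, 175, 175, 174, 177, 175, 176, 122, 115, 109, 107, 176, 174, 173, 173, 172, 172, 172]
```

Both placings match. I return the spoon, then take a check picture of the racks, the spoon and the cap.

```bash
python3 - <<'E'
from h import *
q=down(1.463)
manip.movep([.447,.0258,.13],q); print(manip.movel([.447,.0258,.0155],q,v=.08,force_limit=6),manip.get_position(),manip.get_contact_force())
claw.release(); manip.hold(.3); manip.movel([.447,.0258,.16],q,v=.15)
manip.movep([.60,-.02,.30],down(np.pi/2)); manip.hold(.2)
a,_=shot("w13"); s,_=shot("s13","scene"); print(manip.get_time_s())
cv2.imwrite("pics/c5.png",np.vstack([a[:,:,::-1][:300],cv2.resize(s[150:300,200:420,::-1],(440,300))[:, :440] if 0 else cv2.copyMakeBorder(cv2.resize(s[150:300,200:420,::-1],(440,300)),0,0,0,200,0)]))
E
```

```text
False [0.44733522 0.02582093 0.01589346] [-0.44456372 -0.73696917 -1.37705092]
43.4083
```

View pics/c5.png

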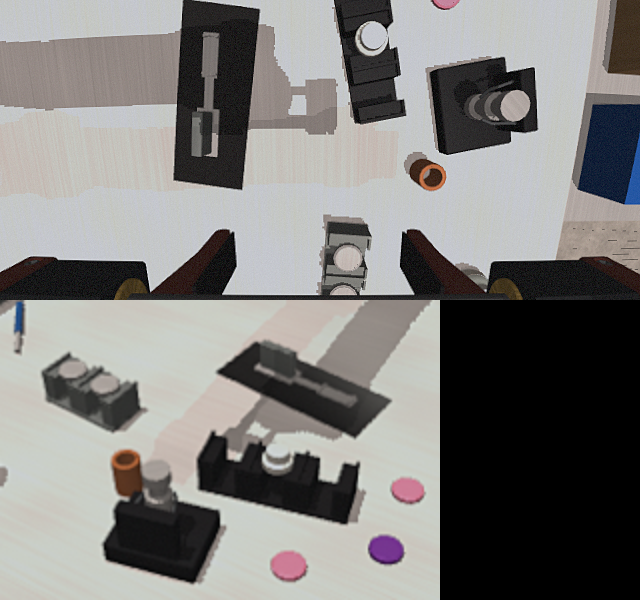

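Both inserts lie flat in the rack at (75,368) and (106,383). The cap stands at (278,458), and the spoon lies on the middle of its mat at (300,375). Handing in.

```bash
python3 -c "
from cell import manip
print(manip.sign_off(),manip.get_time_s())"
```

```text
the job is handed in; nothing more can be done
the job is handed in; nothing more can be done
```

The job is handed in at about 43 s of the 69 s limit: the final pictures show one insert flat in each inspection-rack bay, the cap standing in its carrier bay and the spoon lying on the middle of its mat, but no verdict on the run came back.

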